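# Find and release the latched key on a jeweller's switch box

## Robot

A 6-joint arm with a two-finger parallel gripper is mounted at the origin on the work surface. World frame = base frame: x ahead of the robot, y to its left, z up, the work surface at z = 0. Lengths are in m, angles in rad, forces in N, time in s.
With the tool pointing down it reaches from about 0.275 to 0.875 m from the base axis. Payload 12.5 kg.
Tool frame: the origin (TCP) lies midway between the tips of the shut fingers; the grasp point (between the pads) lies 19 mm behind it; z points along the fingers, y is the line along which they close (so a half turn about z gives the same grasp; the last joint's range is limited). The gripper opens to 85 mm and grips with 20 to 120 N. Pads are 22 mm wide; open, the fingers measure 114 mm over their backs; the gripper's body (76 mm by 85 mm) begins 54 mm behind the grasp point. The pads swing forward as they close: fully open they stand 13 mm farther back than shut.
Start: joints at [-0.085, 0.351, 1.652, -0, 1.139, -0.085], TCP at [0.55, 0, 0.231] pointing down, gripper open.
Joint ranges: [-2.75, 2.75], [-0.79, 2.1], [0.01, 2.65], [-1.57, 4.71], [0.07, 3.14], [-2.87, 2.87]. Speed limits (rad/s): [2.22, 2.22, 2.79, 3.14, 3.14, 3.14].

## Interface

Orientations are given as a unit quaternion [w, x, y, z].
In Python, from plant import ctrl, optics, sign_off, find_in gives the robot as it stands.
- The arm moves only by the tool carry_out, never from a script. Its argument "motion" is a list of rows, each an object with "grip": the finger opening in mm, from 0 to 85.4; "slide": the shift along the tool's x, y, z in units of 50 mm (1.0 is 50 mm), a list of three; "spin": the turn about the tool's z in units of 10 degrees (1.0 is 10 degrees). In form: [{"grip": grip, "slide": [tx, ty, tz], "spin": spin}, ...]. A call has 1 to 10 rows; each row is the pose to reach, as a shift and turn from the pose commanded when the call began, along the tool's axes at that moment; what a row does not reach only later rows make up. A row lasts 1/8 s, in which the tool goes at most 62.5 mm and 10.7 degrees, less where a joint would pass 70% of its speed; a pose out of reach is approached as far as the arm can. A call with a gripper value outside its range is refused whole. The fingers move at their own pace and stop on an object; "force" is the grip in N (left out, the last holds). Time passes only in rows, so rows that repeat a pose let the fingers close. It gives the time, the measured TCP pose, the force, the opening and the grip force at its end, in the units of the state.
- ctrl.get_state(): the state, without advancing time (a new reading comes with each control period).
- optics.camera(name): name is "scene" or "side" or "wrist"; returns a dict with "image" (420x560x3 uint8, blue, green, red), "z_map" (420x560 float32, m along the optical axis (not along the pixel's ray), 0 where there is no reading), "fx", "fy", "cx", "cy" (pixels), "R" (3x3) and "t" (3): a world point X has camera coordinates R X + t. Camera axes: x right, y down, z forward; pixel columns grow to the right and rows downward; lengths in m; the calibration is good to about 2 mm. A picture is of the moment at which its call begins.
- sign_off(): hands the job in; it is judged then, once.
Trained networks look in a picture, given as the dict that the camera call returned (one of the last four; its "shot" number tells which), for a name from the list of things; names that differ only in an ending like _2 or _b are one class to them, and where a whole thing is asked for, a point or a joint stands for the part that bears it (a point fixed in the world has none). Each returns a list of dicts, best first, with "conf" (0 to 1); they miss things now and then, are a little off and sometimes report something else, mostly with a low value. They report only what shows in the picture. A call takes as long as a camera call.
- find_in(picture, query): "box" ([centre column, centre row, width, height] in pixels, round what is visible of it).
The state is a dict: "time_s": time; "joint_pos": joint angles; "qd": joint speeds; "effort": joint torques, N m; "tool_pos": TCP position; "ee_rot": TCP orientation; "wrist_force": force on the tool from outside, world axes, zero at the start; "wrist_torque": the same for the moment, N m; "gripper_width": finger opening in m; "finger_force": force on a finger pad.
Only numpy, scipy, OpenCV 4.12 (cv2) and the standard library are available. Lean on these libraries where they do the work, as an engineer would, in place of code of your own. Each camera call takes 0.05 s, during which the arm holds its last target. There are 200 camera calls.

## Task

One of the four keys on the bench's switch box has been left latched down, so its tool is still on. Tap the four keys lightly with the fingertips, one after the other along the row beginning with the key beside the round lamp dome, and lift off again without releasing or pushing in any of them; then press the one that is latched down firmly so that it springs up level with the others. Pick nothing up, and leave the other things on the bench where they are.

Things in the scene. Friction and masses are not known exactly. Their poses are not given: they have to be found in the camera images.
- switch_box: grey steel switch box screwed to the bench, 110 mm deep (its x) x 320 mm long (its y) x 50 mm high; origin under its centre; its y axis runs along the row of keys. The four keys stand in a straight row on top, 46 mm from centre to centre, at y = -69, -23, 23 and 69 mm, x = 0 in its frame.
- lamp_dome: white round lamp dome, 38 mm in diameter, 24 mm high, fixed on top of the box at one end of the key row (either end, differs from run to run), 62 mm from the centre of the nearest key; origin under its centre, 50 mm above the table.
- key_a: one of four identical square grey keys, cap 32 x 32 mm. Origin: centre of the cap's top face, moving with it. Free: top 66 mm above the table; 2 N starts it, then 0.5 N per mm, stop at 9.5 mm; more than 7 mm down counts as pushed in. Latched (one key, differs from run to run): top at 61 mm, does not give below 4 N; pressed 3 to 4.5 mm further (6 to 8 N, stop at 56.5 mm) it is freed and rises with the finger.
- key_b: one of four identical square grey keys, cap 32 x 32 mm. Origin: centre of the cap's top face, moving with it. Free: top 66 mm above the table; 2 N starts it, then 0.5 N per mm, stop at 9.5 mm; more than 7 mm down counts as pushed in. Latched (one key, differs from run to run): top at 61 mm, does not give below 4 N; pressed 3 to 4.5 mm further (6 to 8 N, stop at 56.5 mm) it is freed and rises with the finger.
- key_c: one of four identical square grey keys, cap 32 x 32 mm. Origin: centre of the cap's top face, moving with it. Free: top 66 mm above the table; 2 N starts it, then 0.5 N per mm, stop at 9.5 mm; more than 7 mm down counts as pushed in. Latched (one key, differs from run to run): top at 61 mm, does not give below 4 N; pressed 3 to 4.5 mm further (6 to 8 N, stop at 56.5 mm) it is freed and rises with the finger.
- key_d: one of four identical square grey keys, cap 32 x 32 mm. Origin: centre of the cap's top face, moving with it. Free: top 66 mm above the table; 2 N starts it, then 0.5 N per mm, stop at 9.5 mm; more than 7 mm down counts as pushed in. Latched (one key, differs from run to run): top at 61 mm, does not give below 4 N; pressed 3 to 4.5 mm further (6 to 8 N, stop at 56.5 mm) it is freed and rises with the finger.
- compound_bar: loose reddish-brown rectangular bar of polishing compound, 50 x 28 x 22 mm, lying on top of the switch box at the end of the key row opposite the lamp dome; origin under its centre. Leave it alone.
- spool: loose light wooden spool, upright cylinder 44 mm in diameter, 45 mm high, in front of the box (robot side); origin under its centre. Leave it alone.
- ring_cone: loose dark wooden ring cone, foot 48 mm in diameter, 70 mm high, in front of the box; origin under its centre. Leave it alone.
- tub: loose blue plastic bowl, 96 mm across, 55 mm high, behind the box; origin under its centre. Leave it alone.
- pocket_scale: loose black pocket scale, 75 x 120 x 18 mm, behind the box; origin under its centre. Leave it alone.
- hammer: loose hammer, 240 mm long, lying to the left of the box. Leave it alone.
- bottle: loose amber bottle, 52 mm in diameter, 130 mm high, to the right of the box; origin under its centre. Leave it alone.
- driver: loose screwdriver, 180 mm long, lying to the right beyond the box. Leave it alone.

How it is judged:
By the outcome, as a careful person would: the job done as asked, in the order asked, and still so for the second after the job is handed in, with the robot touching nothing.
It also fails if it takes over 48 s, if anything falls off the work surface, if the arm or the gripper's body presses on something with over 40 N, if the wrist force passes 120 N, or if a joint passes its speed limit or range.

## Working session

There is one attempt and no reset: what is moved stays moved. The work goes in short steps, Python scripts to look and compute and a tool call to move; the robot and the scene stay as the last step left them, time stands still between calls to the robot, and variables do not carry over. Pictures are saved under pics/ and viewed, at most 10 in all, crops included, and the job is handed in when it is done.

Besides the shell and the picture viewer there is one more tool, called after "Request:" by a JSON object that holds its "op" and its "data". carry_out: Moves the arm, as the interface text tells. Its arguments: {"type":"object","properties":{"motion":{"type":"array"},"force":{"type":"number"}},"required":["motion"]}

```bash
mkdir -p pics; cat > h.py <<'E'
import numpy as np, cv2
from plant import ctrl, optics, sign_off, find_in
def world(p,u,v,z=None):
    z=p["z_map"][int(round(v)),int(round(u))] if z is None else z
    c=np.array([(u-p["cx"])/p["fx"]*z,(v-p["cy"])/p["fy"]*z,z])
    return np.array(p["R"]).T@(c-np.array(p["t"]))
def cloud(p):
    z=p["z_map"].astype(float);v,u=np.indices(z.shape)
    c=np.stack([(u-p["cx"])/p["fx"]*z,(v-p["cy"])/p["fy"]*z,z],-1)
    w=(c-np.array(p["t"]).ravel())@np.array(p["R"]); w[z==0]=np.nan
    return w
E
python3 - <<'E'
from h import *
ims=[]
for n in("scene","wrist"):
    p=optics.camera(n);ims.append(p["image"])
    cv2.imwrite(f"pics/{n}0.png",p["image"])
    for q in("switch_box","lamp_dome","key_a","compound_bar","bottle"):
        for d in find_in(p,q)[:5]:
            b=d["box"];print(n,q,round(d["conf"],2),np.round(b),np.round(world(p,b[0],b[1]),3))
s=ctrl.get_state();print(s["tool_pos"],s["ee_rot"],s["wrist_force"],s["time_s"])
E
```

```text
scene switch_box 0.67 [309. 229. 123.  93.] [0.586 0.112 0.055]
scene lamp_dome 0.44 [267. 195.  15.  14.] [ 0.524 -0.017  0.07 ]
scene lamp_dome 0.16 [299. 216.  16.  14.] [0.558 0.08  0.061]
scene key_a 0.68 [330. 234.  14.  14.] [0.59  0.167 0.066]
scene key_a 0.57 [316. 224.  14.  14.] [0.573 0.127 0.067]
scene key_a 0.57 [299. 216.  17.  14.] [0.559 0.079 0.061]
scene key_a 0.55 [284. 206.  13.  11.] [0.541 0.034 0.065]
scene compound_bar 0.81 [348. 245.  16.  20.] [0.613 0.219 0.073]
scene compound_bar 0.45 [250. 249.  50.  39.] [ 0.665 -0.023  0.02 ]
scene bottle 0.92 [149. 134.  25.  36.] [ 0.419 -0.409  0.077]
scene bottle 0.52 [286. 207.  16.  16.] [0.542 0.04  0.064]
wrist switch_box 0.93 [293. 123. 190. 245.] [0.565 0.071 0.059]
wrist lamp_dome 0.97 [247. 209.  29.  31.] [ 0.517 -0.018  0.072]
wrist lamp_dome 0.2 [266. 155.  36.  36.] [0.538 0.039 0.065]
wrist key_a 0.84 [265. 158.  38.  37.] [0.537 0.036 0.066]
wrist key_a 0.65 [296.  66.  38.  44.] [0.567 0.123 0.064]
wrist key_a 0.62 [316.  21.  41.  42.] [0.584 0.16  0.065]
[5.49971593e-01 3.30103106e-05 2.31269616e-01] [-2.43426118e-05  7.07087419e-01  7.07126142e-01 -2.28720001e-05] [-0.15149201 -0.45460728 -0.20353624] 0.6
```

```bash
python3 - <<'E'
from h import *
out=[]
for n in("scene","wrist"):
    p=optics.camera(n);w=cloud(p)
    if n=="wrist": cv2.imwrite("pics/w1.png",p["image"])
    else: cv2.imwrite("pics/s1.png",cv2.resize(p["image"][130:310,200:440],None,fx=3,fy=3,interpolation=2))
    x,y,z=w[...,0],w[...,1],w[...,2]
    d=np.array([.05,.13]);d/=np.hypot(*d);k0=np.array([.539,.036])
    m=(z>.057)&(z<.070)&(np.abs((x-.539)*d[1]-(y-.036)*d[0])<.04)
    nc,lab,st,ce=cv2.connectedComponentsWithStats(m.astype(np.uint8))
    for i in range(1,nc):
        if st[i,4]>60:
            q=w[lab==i];r=cv2.minAreaRect((q[:,:2]*1000).astype(np.float32))
            print(n,st[i,4],np.round(ce[i]),"rect c",np.round(r[0],1),np.round(r[1],1),round(r[2],1),"z",np.round(np.median(q[:,2]),4))
E
```

```text
scene 73 [ 7. 30.] rect c [   91.3 -1126.2] [85.  13.3] 0.5 z 0.063
scene 63 [267. 196.] rect c [519.2 -19.4] [27.7 32.6] 32.6 z 0.0633
scene 149 [285. 206.] rect c [537.8  34.3] [33.4 33.1] 70.8 z 0.0654
scene 135 [299. 215.] rect c [554.3  78.7] [35.  33.7] 70.5 z 0.0613
scene 157 [314. 223.] rect c [568.9 121.6] [32.  35.5] 71.0 z 0.066
scene 163 [329. 233.] rect c [585.9 164.2] [31.9 33.5] 68.3 z 0.0654
wrist 1304 [315.  18.] rect c [584.6 165.3] [32.4 32. ] 69.7 z 0.0647
wrist 1234 [297.  67.] rect c [568.7 122.3] [32.1 32. ] 69.7 z 0.0647
wrist 1031 [280. 114.] rect c [552.7  79.2] [31.9 31.9] 69.6 z 0.0599
wrist 953 [265. 157.] rect c [536.8  36.1] [32.1 31.9] 69.6 z 0.0646
wrist 343 [247. 208.] rect c [515.7 -21.5] [28.  28.6] 71.5 z 0.0659
```

View pics/w1.png

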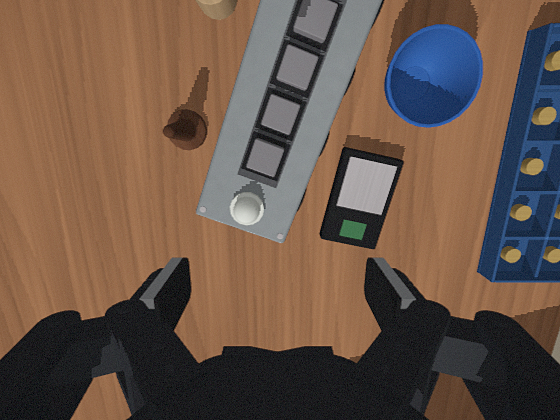

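View pics/s1.png

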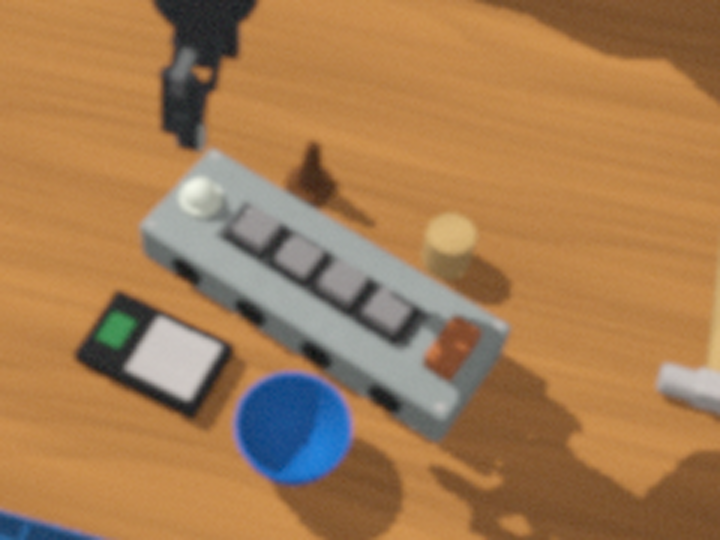

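Request:
{"op": "carry_out", "data": {"motion": [{"grip": 0, "slide": [0.35, -0.13, 0.8], "spin": 1.0}, {"grip": 0, "slide": [0.71, -0.26, 1.6], "spin": 2.03}, {"grip": 0, "slide": [0.71, -0.26, 2.4], "spin": 2.03}, {"grip": 0, "slide": [0.71, -0.26, 2.6], "spin": 2.03}, {"grip": 0, "slide": [0.71, -0.26, 2.6], "spin": 2.03}, {"grip": 0, "slide": [0.71, -0.26, 2.6], "spin": 2.03}, {"grip": 0, "slide": [0.71, -0.26, 2.6], "spin": 2.03}, {"grip": 0, "slide": [0.71, -0.26, 2.6], "spin": 2.03}], "force": 20}}

```text
time_s: 1.7
tool_pos: [0.5373, 0.0355, 0.102]
ee_rot: [0.0, 0.821, 0.571, 0.0]
wrist_force: [-0.8, -0.2, 0.2]
gripper_width: -0.0002
finger_force: 0.0
```

```bash
python3 - <<'E'
from h import *
a=optics.camera("side")["image"];b=optics.camera("wrist");cv2.imwrite("pics/c1.png",np.hstack([cv2.resize(a,(400,300)),cv2.resize(b["image"],(400,300))]))
w=cloud(b);x,y,z=w[...,0],w[...,1],w[...,2]
m=(z>.057)&(z<.069)&(np.abs((x-.537)*.937-(y-.036)*.347)<.04)
nc,lab,st,ce=cv2.connectedComponentsWithStats(m.astype(np.uint8))
for i in range(1,nc):
    if st[i,4]>150:
        q=w[lab==i];r=cv2.minAreaRect((q[:,:2]*1000).astype(np.float32));print(st[i,4],np.round(ce[i]),np.round(r[0],1),np.round(r[1],1),np.round(np.median(q[:,2]),4))
print(ctrl.get_state()["wrist_force"])
E
```

```text
1589 [277.  13.] [580.7 154.8] [11.5 31.7] 0.0645
3472 [277.  82.] [568.7 122.1] [32.4 32.1] 0.0647
2587 [277. 163.] [552.7  79. ] [31.3 32. ] 0.0599
1988 [277. 230.] [537.2  37. ] [30.3 32. ] 0.0646
[-0.37445022 -0.8013665   0.08211219]
```

View pics/c1.png

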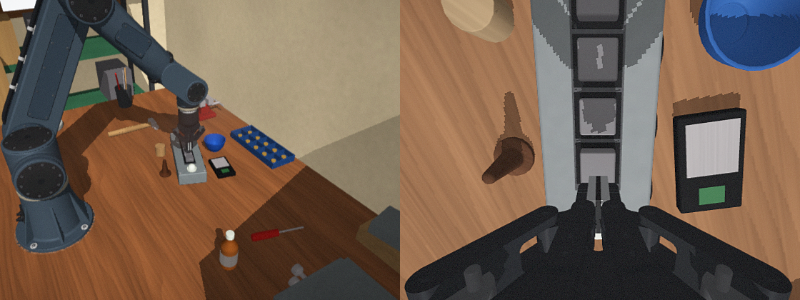

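Request:
{"op": "carry_out", "data": {"motion": [{"grip": 0, "slide": [0, 0, 0.5], "spin": 0}, {"grip": 0, "slide": [0, 0, 0.66], "spin": 0}, {"grip": 0, "slide": [0, 0, 0.7], "spin": 0}, {"grip": 0, "slide": [0, 0, 0.74], "spin": 0}, {"grip": 0, "slide": [0, 0, 0.74], "spin": 0}, {"grip": 0, "slide": [0, 0, 0.74], "spin": 0}]}}

```text
time_s: 2.55
tool_pos: [0.5371, 0.0355, 0.0647]
ee_rot: [0.0, 0.821, 0.571, 0.0]
wrist_force: [-1.9, -0.1, 1.7]
gripper_width: 0.0001
finger_force: 1.4
```

Request:
{"op": "carry_out", "data": {"motion": [{"grip": 0, "slide": [0, 0, 0.02], "spin": 0}, {"grip": 0, "slide": [0, 0, 0.02], "spin": 0}]}}

```text
time_s: 2.8
tool_pos: [0.5371, 0.0355, 0.0634]
ee_rot: [0.0, 0.821, 0.571, 0.0]
wrist_force: [-0.7, -0.7, 3.9]
gripper_width: 0.0002
finger_force: 1.7
```

```bash
python3 - <<'E'
from h import *
f=[]
for i in range(4):
    optics.camera("scene");s=ctrl.get_state();f.append(s["wrist_force"])
print(np.round(f,2),s["tool_pos"],s["wrist_torque"],s["time_s"])
E
```

```text
[[-0.51 -0.09  3.95]
 [-0.44  0.14  3.54]
 [-0.9   0.03  3.64]
 [-1.1   1.18  2.94]] [0.53713024 0.03553005 0.06337421] [-0.02081864  0.10902384  0.00971984] 3.0
```

Request:
{"op": "carry_out", "data": {"motion": [{"grip": 0, "slide": [0, 0, -0.16], "spin": 0}, {"grip": 0, "slide": [0, 0, -0.32], "spin": 0}, {"grip": 0, "slide": [0.46, 0, -0.32], "spin": 0}, {"grip": 0, "slide": [0.92, 0, -0.32], "spin": 0}, {"grip": 0, "slide": [0.92, 0, -0.32], "spin": 0}, {"grip": 0, "slide": [0.92, 0, -0.12], "spin": 0}, {"grip": 0, "slide": [0.92, 0, 0.0], "spin": 0}, {"grip": 0, "slide": [0.92, 0, 0.03], "spin": 0}, {"grip": 0, "slide": [0.92, 0, 0.04], "spin": 0}, {"grip": 0, "slide": [0.92, 0, 0.04], "spin": 0}]}}

```text
time_s: 4.25
tool_pos: [0.5531, 0.0786, 0.0614]
ee_rot: [0.0, 0.821, 0.571, 0.0]
wrist_force: [-0.1, -0.2, 0.4]
gripper_width: 0.0005
finger_force: 0.0
```

Request:
{"op": "carry_out", "data": {"motion": [{"grip": 0, "slide": [0, 0, 0.01], "spin": 0}, {"grip": 0, "slide": [0, 0, 0.01], "spin": 0}]}}

```text
time_s: 4.5
tool_pos: [0.5532, 0.0787, 0.0611]
ee_rot: [0.0, 0.821, 0.571, 0.0]
wrist_force: [-0.8, -1.4, 4.3]
gripper_width: 0.0001
finger_force: 2.1
```

Request:
{"op": "carry_out", "data": {"motion": [{"grip": 0, "slide": [0, 0, -0.18], "spin": 0}, {"grip": 0, "slide": [0, 0, -0.36], "spin": 0}, {"grip": 0, "slide": [0.46, 0, -0.36], "spin": 0}, {"grip": 0, "slide": [0.92, 0, -0.36], "spin": 0}, {"grip": 0, "slide": [0.92, 0, -0.36], "spin": 0}, {"grip": 0, "slide": [0.92, 0, -0.2], "spin": 0}, {"grip": 0, "slide": [0.92, 0, -0.1], "spin": 0}, {"grip": 0, "slide": [0.92, 0, -0.05], "spin": 0}, {"grip": 0, "slide": [0.92, 0, -0.05], "spin": 0}, {"grip": 0, "slide": [0.92, 0, -0.05], "spin": 0}]}}

```text
time_s: 5.75
tool_pos: [0.5688, 0.1216, 0.0634]
ee_rot: [0.0, 0.821, 0.571, -0.0]
wrist_force: [-2.7, -1.1, 2.3]
gripper_width: -0.0
finger_force: 1.7
```

Request:
{"op": "carry_out", "data": {"motion": [{"grip": 0, "slide": [0, 0, -0.16], "spin": 0}, {"grip": 0, "slide": [0, 0, -0.32], "spin": 0}, {"grip": 0, "slide": [0.46, 0, -0.32], "spin": 0}, {"grip": 0, "slide": [0.92, 0, -0.32], "spin": 0}, {"grip": 0, "slide": [0.92, 0, -0.32], "spin": 0}, {"grip": 0, "slide": [0.92, 0, -0.16], "spin": 0}, {"grip": 0, "slide": [0.92, 0, -0.04], "spin": 0}, {"grip": 0, "slide": [0.92, 0, 0.0], "spin": 0}, {"grip": 0, "slide": [0.92, 0, 0.0], "spin": 0}, {"grip": 0, "slide": [0.92, 0, 0.0], "spin": 0}]}}

```text
time_s: 7.0
tool_pos: [0.5848, 0.1647, 0.0634]
ee_rot: [0.0, 0.821, 0.571, -0.0]
wrist_force: [-2.8, -1.0, 3.0]
gripper_width: 0.0
finger_force: 1.7
```

Request:
{"op": "carry_out", "data": {"motion": [{"grip": 0, "slide": [0, 0, -0.16], "spin": 0}, {"grip": 0, "slide": [0, 0, -0.5], "spin": 0}, {"grip": 0, "slide": [-0.6, 0, -0.5], "spin": 0}, {"grip": 0, "slide": [-1.2, 0, -0.5], "spin": 0}, {"grip": 0, "slide": [-1.84, 0, -0.5], "spin": 0}, {"grip": 0, "slide": [-1.84, 0, -0.5], "spin": 0}, {"grip": 0, "slide": [-1.84, 0, -0.5], "spin": 0}]}}

```text
time_s: 7.88
tool_pos: [0.5536, 0.0791, 0.0891]
ee_rot: [0.0, 0.821, 0.571, 0.001]
wrist_force: [0.3, 0.7, 0.4]
gripper_width: 0.0005
finger_force: 0.0
```

```bash
cat > k.py <<'E'
from h import *
for n in ("wrist","scene"):
    b=optics.camera(n);w=cloud(b)
    for i,(kx,ky) in enumerate([(.537,.036),(.553,.079),(.5688,.122),(.5847,.165)]):
        m=(np.hypot(w[...,0]-kx,w[...,1]-ky)<.013)&(w[...,2]<.075);print(n,i+1,m.sum(),np.round(np.median(w[m][:,2]),4) if m.any() else None)
s=ctrl.get_state();print(s["tool_pos"],s["wrist_force"],s["time_s"])
E
python3 k.py
```

```text
wrist 1 3 0.0652
wrist 2 901 0.06
wrist 3 1662 0.0648
wrist 4 2121 0.0648
scene 1 19 0.0667
scene 2 61 0.0619
scene 3 69 0.0665
scene 4 70 0.066
[0.55343261 0.07945331 0.08870091] [ 0.10503464 -0.44734712 -0.58852936] 7.975
```

Request:
{"op": "carry_out", "data": {"motion": [{"grip": 0, "slide": [0, 0, 0.2], "spin": 0}, {"grip": 0, "slide": [0, 0, 0.4], "spin": 0}, {"grip": 0, "slide": [0, 0, 0.52], "spin": 0}, {"grip": 0, "slide": [0, 0, 0.58], "spin": 0}, {"grip": 0, "slide": [0, 0, 0.61], "spin": 0}, {"grip": 0, "slide": [0, 0, 0.63], "spin": 0}, {"grip": 0, "slide": [0, 0, 0.64], "spin": 0}, {"grip": 0, "slide": [0, 0, 0.64], "spin": 0}]}}

```text
time_s: 8.98
tool_pos: [0.5526, 0.0788, 0.0566]
ee_rot: [-0.0, 0.821, 0.571, -0.0]
wrist_force: [-4.0, 0.8, 7.6]
gripper_width: 0.0002
finger_force: 3.5
```

Request:
{"op": "carry_out", "data": {"motion": [{"grip": 0, "slide": [0, 0, 0.006], "spin": 0}, {"grip": 0, "slide": [0, 0, 0.006], "spin": 0}, {"grip": 0, "slide": [0, 0, -0.08], "spin": 0}, {"grip": 0, "slide": [0, 0, -0.16], "spin": 0}, {"grip": 0, "slide": [0, 0, -0.3], "spin": 0}, {"grip": 0, "slide": [0, 0, -0.8], "spin": 0}, {"grip": 0, "slide": [0, 0, -1.4], "spin": 0}, {"grip": 0, "slide": [0, 0, -1.4], "spin": 0}, {"grip": 0, "slide": [0, 0, -1.4], "spin": 0}]}}

```text
time_s: 10.1
tool_pos: [0.5527, 0.0786, 0.1258]
ee_rot: [-0.0, 0.821, 0.571, -0.0]
wrist_force: [-0.0, -0.4, -0.1]
gripper_width: -0.0001
finger_force: 0.0
```

```bash
python3 k.py; python3 -c "
from h import *
cv2.imwrite('pics/f.png',optics.camera('wrist')['image'])"
```

```text
wrist 1 0 None
wrist 2 948 0.0647
wrist 3 1143 0.0648
wrist 4 1394 0.0648
scene 1 67 0.0664
scene 2 66 0.0663
scene 3 68 0.0663
scene 4 70 0.0662
[0.55248088 0.07862461 0.12538285] [-0.21353791  0.21214557 -0.43210649] 10.2
```

View pics/f.png

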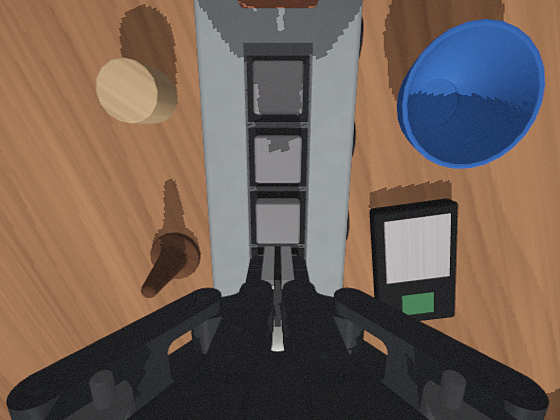

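The wrist picture shows keys 2 to 4 (rows about 220, 160 and 85) level with each other. The spool, cone, tub and scale are still in place and the gripper is clear. The scene camera puts all four keys at 66 mm.

```bash
python3 -c "
from plant import sign_off
print(sign_off())"
```

```text
the job is handed in; nothing more can be done
None
```

I tapped the four keys in order from the lamp dome, then pressed the latched one (second from the dome) firmly; all four now measure level at 66 mm, and the job is handed in.

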